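# Four bound volumes from the book shoes to the drying rack, in reverse order

## Task

The four small unlettered books of a set stand in a row in their grey book shoes, last volume first. Move them to the wooden drying rack in the reverse order, so that the book from the leftmost shoe (as the robot faces it) ends in the rightmost slot, the next one in the slot beside it, and so on to the leftmost slot. Leave each book standing upright on the rack's floor, one to a slot, square with the slot and centred front to back, and let go.

Things in the scene. Friction and masses are not known exactly. Their poses are not given: they have to be found in the camera images.
- book_a: The thinnest of the four small dark-red cloth-bound books with cream pages: 66 deep (x) x 18 thick (y) x 100 mm tall (z), with a smooth spine; about 89 g (varies). A rigid block. It stands upright; origin at the centre of its underside, z up, y through its thickness, spine at -x.
- book_b: The second thinnest of the four small dark-red cloth-bound books with cream pages: 80 deep (x) x 23 thick (y) x 104 mm tall (z), with four raised bands across the spine; about 144 g (varies). A rigid block. It stands upright; origin at the centre of its underside, z up, y through its thickness, spine at -x.
- book_c: The second thickest of the four small dark-red cloth-bound books with cream pages: 68 deep (x) x 28 thick (y) x 98 mm tall (z), with a smooth spine; about 140 g (varies). A rigid block. It stands upright; origin at the centre of its underside, z up, y through its thickness, spine at -x.
- book_d: The thickest of the four small dark-red cloth-bound books with cream pages: 78 deep (x) x 33 thick (y) x 103 mm tall (z), with two raised bands across the spine; about 199 g (varies). A rigid block. It stands upright; origin at the centre of its underside, z up, y through its thickness, spine at -x.
- shoe_a: Grey U-shaped book shoe in which book_a stands at the start, fixed on a 10 mm board: 90 deep (x) x 56 wide (y), floor 4 mm thick, side walls 3 mm thick, 28 mm high overall, 50 mm apart inside, ends open. Origin: centre of underside. The four shoes stand in a row along y (left is +y), 70 mm apart, in an order that varies.
- shoe_b: Grey U-shaped book shoe in which book_b stands at the start, fixed on a 10 mm board: 90 deep (x) x 56 wide (y), floor 4 mm thick, side walls 3 mm thick, 28 mm high overall, 50 mm apart inside, ends open. Origin: centre of underside. The four shoes stand in a row along y (left is +y), 70 mm apart, in an order that varies.
- shoe_c: Grey U-shaped book shoe in which book_c stands at the start, fixed on a 10 mm board: 90 deep (x) x 56 wide (y), floor 4 mm thick, side walls 3 mm thick, 28 mm high overall, 50 mm apart inside, ends open. Origin: centre of underside. The four shoes stand in a row along y (left is +y), 70 mm apart, in an order that varies.
- shoe_d: Grey U-shaped book shoe in which book_d stands at the start, fixed on a 10 mm board: 90 deep (x) x 56 wide (y), floor 4 mm thick, side walls 3 mm thick, 28 mm high overall, 50 mm apart inside, ends open. Origin: centre of underside. The four shoes stand in a row along y (left is +y), 70 mm apart, in an order that varies.
- rack: Empty wooden drying rack, fixed, left or right of the shoes, turned up to 14 degrees. Base 110 (x) x 296 (y) x 12 mm; five bars along x, 16 mm thick, tops at z = 42 mm, make four slots 54 mm wide, ends open, centred at y = +105, +35, -35, -105 mm, x = 0, floor at z = 12 mm in its frame. Origin: centre of underside. Left, as the robot faces it, is +y.
Not all that is in view belongs to the job. What is shaped like the book_d but blue is not meant.

How it is judged:
By the outcome, as a careful person would: the job done as asked, in the order asked, and still so for the second after the job is handed in, with the robot touching nothing.
It also fails if it takes over 120 s, if anything falls off the work surface, if the arm or the gripper's body presses on something with over 40 N, if the wrist force passes 120 N, or if a joint passes its speed limit or range.

## Robot

A 6-joint arm with a two-finger parallel gripper is mounted at the origin on the work surface. World frame = base frame: x ahead of the robot, y to its left, z up, the work surface at z = 0. Lengths are in m, angles in rad, forces in N, time in s.
With the tool pointing down it reaches from about 0.35 to 0.975 m from the base axis. Payload 7.1 kg.
Tool frame: the origin (TCP) lies midway between the tips of the shut fingers; the grasp point (between the pads) lies 19 mm behind it; z points along the fingers, y is the line along which they close (so a half turn about z gives the same grasp; the last joint's range is limited). The gripper opens to 88 mm and grips with 3 to 60 N. Pads are 20 mm wide; open, the fingers measure 115 mm over their backs; the gripper's body (75 mm by 178 mm) begins 61 mm behind the grasp point.
Start: joints at [1.202, 0.423, 1.63, -0, 1.089, -0.019], TCP at [0.214, 0.587, 0.223] pointing down, gripper open.
Joint ranges: [-3, 3], [-0.9, 2.11], [0.09, 2.58], [-1.31, 4.45], [0.11, 2.69], [-2.54, 2.54]. Speed limits (rad/s): [2.39, 2.39, 3.01, 3.14, 3.14, 3.14].

## Interface

Orientations are given as a unit quaternion [w, x, y, z].
In Python, from station import move_pose, movel, movej, command_gripper, wait, inverse_kinematics, read_camera, camera_info, MotionError, job_done, get_time, get_joint_pos, get_qvel, get_effort, get_tcp_pos, get_ee_rot, get_ft_force, get_ft_torque, get_grip_width, get_finger_force gives the robot as it stands. Calls block until the motion is done:
- move_pose(position, orientation): joint-space move of the TCP to a pose.
- movel(position, frame=None, v=0.15, until_force=None): straight line of the TCP; frame=None keeps the orientation; v is the mean speed in m/s. With until_force (N) it stops when the force on the tool has changed by that much, and returns True; else False.
- movej(angles): joint-space move.
- command_gripper(opening): opening from 0.0 (shut) to 1.0 (fully open); the grip force is fixed at half the most; returns when the fingers have stopped.
- wait(seconds).
- inverse_kinematics(position, orientation): joint angles nearest the present ones, or None.
- read_camera(name): name is "scene" or "top" or "wrist"; returns the picture (420x560x3 uint8, red, green, blue); there is no depth.
- camera_info(name): a dict with "intrinsics" (3x3 intrinsics, pixels), "dist" ([k1, k2, p1, p2, k3] as OpenCV has them; the pictures are not rectified), "T" (4x4, takes a point from camera to world coordinates); the wrist camera has in their place "tool_from_camera" (4x4, takes a point from camera to tool coordinates, whose origin is the TCP and whose axes are the flange's). Camera axes: x right, y up, looking along -z (the intrinsics and any distortion apply to the point x, -y, -z); pixel columns grow to the right and rows downward; lengths in m; the calibration is good to about 2 mm. A picture is of the moment at which its call begins: read the wrist's pose just before it. camera_info takes no time and is no camera call.
A pose or a line that the arm cannot do raises MotionError and nothing moves.
- job_done(): hands the job in; it is judged then, once.
Readings, each from a call of its own:
- get_time(): time.
- get_joint_pos(): joint angles.
- get_qvel(): joint speeds.
- get_effort(): joint torques, N m.
- get_tcp_pos(): TCP position.
- get_ee_rot(): TCP orientation.
- get_ft_force(): force on the tool from outside, world axes, zero at the start.
- get_ft_torque(): the same for the moment, N m.
- get_grip_width(): opening from 0.0 (shut) to 1.0 (fully open).
- get_finger_force(): force on a finger pad.
Only numpy, scipy, OpenCV 4.12 (cv2) and the standard library are available. Lean on these libraries where they do the work, as an engineer would, in place of code of your own. Each camera call takes 0.05 s, during which the arm holds its last target. There are 200 camera calls.

## Working session

There is one attempt and no reset: what is moved stays moved. The work goes in short steps, each a Python script; the robot and the scene stay as the last script left them, time stands still between calls to the robot, and variables do not carry over. Pictures are saved under pics/ and viewed, at most 14 in all, crops included, and the job is handed in when it is done.

```bash
mkdir -p pics; ls; python3 - <<'E'
from station import *
import cv2,numpy as np
for n in("scene","top"):
    im=read_camera(n); cv2.imwrite(f"pics/{n}0.png",im[:,:,::-1])
    c=camera_info(n); print(n,np.round(c["intrinsics"],1).tolist(),c["dist"],np.round(c["T"],3).tolist())
print(camera_info("wrist"),get_ee_rot(),get_time())
E
```

```text
pics
scene [[425.4, 0.0, 277.7], [0.0, 425.4, 207.6], [0.0, 0.0, 1.0]] [-0.11109128  0.          0.          0.          0.        ] [[-0.815, -0.39, 0.428, 0.907], [0.579, -0.556, 0.596, 0.467], [0.005, 0.734, 0.679, 0.601], [0.0, 0.0, 0.0, 1.0]]
top [[533.5, 0.0, 278.4], [0.0, 533.5, 211.1], [0.0, 0.0, 1.0]] [-0.16529384  0.          0.          0.          0.        ] [[0.014, 0.979, -0.204, 0.308], [-1.0, 0.014, -0.0, -0.031], [0.003, 0.204, 0.979, 1.319], [0.0, 0.0, 0.0, 1.0]]
{'intrinsics': array([[298.66791472,   0.        , 282.03604776],
       [  0.        , 298.66791472, 215.47726399],
       [  0.        ,   0.        ,   1.        ]]), 'dist': array([0.01055348, 0.        , 0.        , 0.        , 0.        ]), 'tool_from_camera': array([[-1.59094123e-04,  9.69555597e-01,  2.44871231e-01,
         6.80879082e-02],
       [ 9.99999941e-01,  2.28494125e-04, -2.55006048e-04,
         3.82379552e-04],
       [-3.03194179e-04,  2.44871176e-01, -9.69555576e-01,
        -1.60691029e-01],
       [ 0.00000000e+00,  0.00000000e+00,  0.00000000e+00,
         1.00000000e+00]])} [-1.39192326e-04  1.74001828e-01  9.84745086e-01 -6.77560641e-04] 0.1
```

View pics/scene0.png

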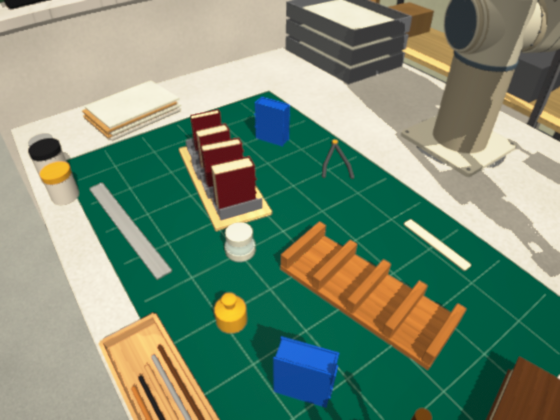

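View pics/top0.png

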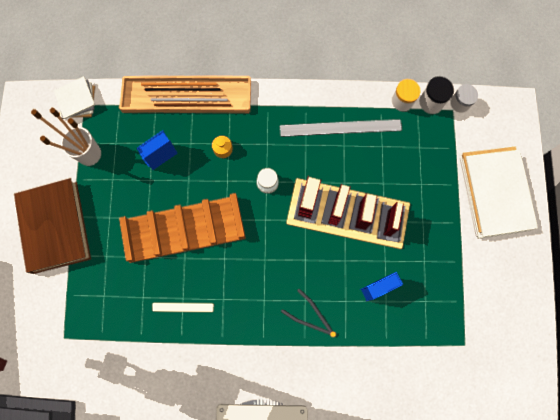

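Top view: the four red/cream books stand in the board of shoes at (310,195), (341,205), (367,211), (395,219), with the leftmost being the thickest-looking. The rack is at (183,228). Things that could be confused with the books: blue blocks at (156,150) and (382,287), the brown box at (52,225), and paper stacks at (500,190). None of these are red and cream, so I choose the four on the yellow board and check them from close up.

```bash
cat > h.py <<'E'
from station import *
import cv2,numpy as np
from scipy.spatial.transform import Rotation as R
def q(phi): return [0,float(np.cos(phi/2)),float(np.sin(phi/2)),0]   # tool down, tool x at angle phi
def wristT():
    w=get_ee_rot(); T=np.eye(4); T[:3,:3]=R.from_quat([w[1],w[2],w[3],w[0]]).as_matrix(); T[:3,3]=get_tcp_pos()
    return T@camera_info("wrist")["tool_from_camera"]
def cast(name,px,z,T=None):
    c=camera_info(name); T=c["T"] if T is None else T
    u=cv2.undistortPoints(np.array(px,float).reshape(-1,1,2),c["intrinsics"],np.array(c["dist"],float)).reshape(-1,2)
    d=np.c_[u[:,0],-u[:,1],-np.ones(len(u))]@T[:3,:3].T
    return T[:3,3]+d*((z-T[2,3])/d[:,2])[:,None]
def snap(name,f):
    T=wristT() if name=="wrist" else None
    im=read_camera(name)[:,:,::-1].copy(); cv2.imwrite(f"pics/{f}.png",im)
    if T is not None: np.save(f"pics/{f}.npy",T)
    return im,T
E
python3 - <<'E'
from h import *
b=cast("top",[[310,195],[341,205],[367,211],[395,219]],.112);r=cast("top",[[123,240],[241,217],[183,228]],.04)
print(b.round(3),r.round(3))
rc=r[2];phi=np.pi+np.arctan2(*(r[1]-r[0])[[1,0]])+np.pi/2
phi=(phi)%(2*np.pi); print(phi)
def go(p,phi): move_pose([p[0],p[1],p[2]],q(phi))
go([rc[0],rc[1],.33],np.pi); snap("wrist","w_rack")
m=b.mean(0); go([m[0],m[1],.33],np.pi); snap("wrist","w_books"); print(get_time(),get_joint_pos())
E
```

```text
[[ 0.599 -0.104  0.112]
 [ 0.577 -0.176  0.112]
 [ 0.563 -0.237  0.112]
 [ 0.545 -0.302  0.112]] [[0.497 0.35  0.04 ]
 [0.559 0.06  0.04 ]
 [0.529 0.202 0.04 ]]
3.352840640946221
3.5583 [-3.62288499e-01  2.94353198e-01  1.56343885e+00  2.62446673e-04
  1.28377825e+00 -1.93464893e+00]
```

View pics/w_rack.png

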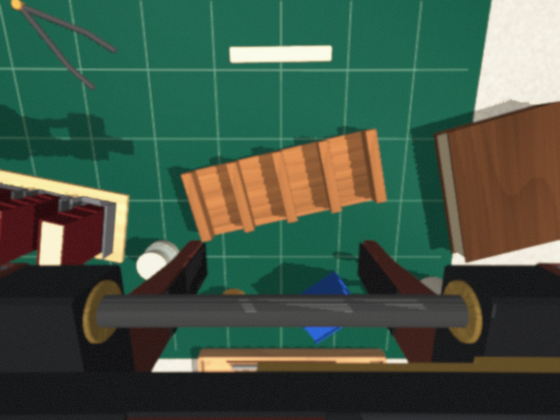

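View pics/w_books.png

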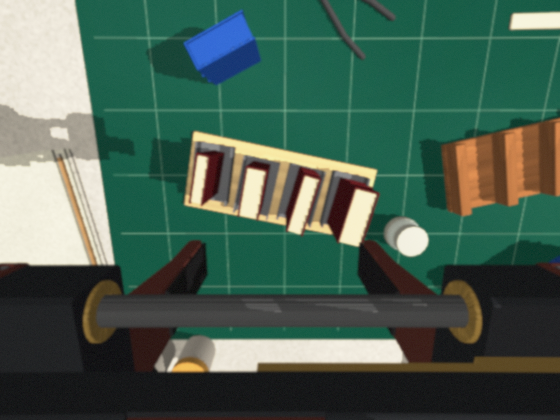

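The rack picture shows five bars, with corners at about (182,175), (375,130), (385,200) and (206,240). The books picture, rotated 180°, has cream tops at (203,178) for a, (253,190) for c, (303,202) for b and (358,217) for d, and d is leftmost for the robot. The blue block at (222,48) is excluded. Next is a close look at both.

```bash
python3 - <<'E'
from h import *
T=np.load("pics/w_books.npy")
p=cast("wrist",[[203,178],[253,190],[303,202],[358,217]],.113,T);print(p.round(3))
d=p[3]-p[0];phi=np.arctan2(d[1],d[0])+np.pi/2;print(phi)   # row axis -> +y; tool x = -x_row
m=p.mean(0); ax=np.array([np.cos(phi),np.sin(phi),0])
c=m-.05*ax; print(phi%6.283)
move_pose([c[0],c[1],.235],q(phi)); im,T=snap("wrist","w_books2")
hsv=cv2.cvtColor(im,cv2.COLOR_BGR2HSV)
def blobs(mask,z,amin):
    for k in cv2.findContours(mask,0,2)[0]:
        if cv2.contourArea(k)>amin and k[:,0,1].max()<330:
            w=cast("wrist",k[:,0,:],z,T)
            r=cv2.minAreaRect((w[:,:2]*1000).astype(np.float32)); print(k[:,0].mean(0).round(),np.round(r[0],1),np.round(r[1],1),round(r[2],1))
print("cream");blobs(((hsv[:,:,2]>190)&(hsv[:,:,1]<80)).astype(np.uint8),.113,300)
E
```

```text
[[ 0.55  -0.303  0.113]
 [ 0.565 -0.24   0.113]
 [ 0.581 -0.176  0.113]
 [ 0.601 -0.104  0.113]]
2.89202917809034
2.89202917809034
cream
[ 30. 250.] [ 599.2 -478.3] [47.8 25.5] 75.7
[ 58. 246.] [ 602.9 -441.2] [42.4 12.9] 8.4
[ 76. 244.] [ 603.9 -424.3] [47.3 21.7] 0.1
[470. 182.] [637.8 -36.9] [38.3 38.9] 35.3
[244. 163.] [ 570.5 -241.6] [22.6 62.6] 78.6
[169. 162.] [ 550.2 -307.2] [12.4 55.4] 77.7
[395. 156.] [ 602.2 -104.7] [27.3 72.7] 75.7
[316. 164.] [ 585.1 -176.5] [18.  75.2] 73.6
[ 28. 132.] [ 490.9 -416.9] [ 52.5 114.2] 62.7
```

View pics/w_books2.png

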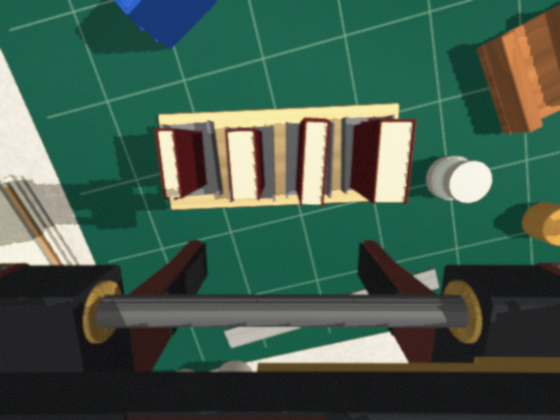

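The close view confirms four red/cream books on the board at (169,162) a, (244,163) c, (316,164) b and (395,156) d, all upright with spines toward the robot. Next I measure the rack from above and refine the book poses at their true heights.

```bash
python3 - <<'E'
from h import *
import json
# books
im=cv2.imread("pics/w_books2.png");T=np.load("pics/w_books2.npy");hsv=cv2.cvtColor(im,cv2.COLOR_BGR2HSV)
H=dict(a=.1,b=.104,c=.098,d=.103);D=dict(a=66,b=80,c=68,d=78);px=dict(a=(169,162),c=(244,163),b=(316,164),d=(395,156))
m=((hsv[:,:,2]>140)&(hsv[:,:,1]<110)).astype(np.uint8); m=cv2.morphologyEx(m,cv2.MORPH_OPEN,np.ones((3,3)))
out={}
ks=cv2.findContours(m,0,2)[0]
for n in "acbd":
    k=[k for k in ks if cv2.pointPolygonTest(k,px[n],False)>=0][0]
    w=cast("wrist",k[:,0],.014+H[n]-.001,T)[:,:2]*1000
    r=cv2.minAreaRect(w.astype(np.float32)); bp=cv2.boxPoints(r)
    e=sorted([bp[1]-bp[0],bp[2]-bp[1]],key=np.linalg.norm)[1]; e=e*np.sign(e[0])/np.linalg.norm(e)
    L=max(r[1]); c=np.array(r[0])+e*(L/2+1.5-D[n]/2)
    out[n]=[*(c/1000).tolist(),float(np.arctan2(e[1],e[0]))]
    print(n,np.round(r[0],1),np.round(r[1],1),np.round(out[n],4),np.degrees(out[n][2]).round(1))
# rack
ry=.21; ax=-np.array([np.cos(ry),np.sin(ry)])
c=np.array([.529,.202])-.068*ax
move_pose([c[0],c[1],.25],q(ry+np.pi)); im,T=snap("wrist","w_rack2")
hsv=cv2.cvtColor(im,cv2.COLOR_BGR2HSV)
m=((hsv[:,:,0]<22)&(hsv[:,:,1]>110)&(hsv[:,:,2]>90)).astype(np.uint8); m[250:]=0
m=cv2.morphologyEx(m,cv2.MORPH_OPEN,np.ones((5,5)));cv2.imwrite("pics/m.png",m*255)
k=max(cv2.findContours(m,0,2)[0],key=cv2.contourArea)
w=cast("wrist",k[:,0],.042,T)[:,:2]*1000
r=cv2.minAreaRect(w.astype(np.float32));bp=cv2.boxPoints(r)
e=sorted([bp[1]-bp[0],bp[2]-bp[1]],key=np.linalg.norm)[0];e=e*np.sign(e[0])
out["rack"]=[r[0][0]/1000,r[0][1]/1000,float(np.arctan2(e[1],e[0]))]
print(r,out["rack"],np.degrees(out["rack"][2]),T[:3,3])
json.dump(out,open("poses.json","w")); print(get_time())
E
```

```text
a [ 570.6 -253.9] [127.1  74. ] [ 0.5774 -0.2226  1.3545] 77.6
c [ 570.7 -254.3] [128.   74.5] [ 0.5774 -0.2235  1.3545] 77.6
b [ 584.9 -177. ] [19.3 75.7] [ 0.5842 -0.1768 -0.2872] -16.5
d [ 601.7 -105.9] [28.4 73.8] [ 0.6011 -0.1058 -0.2523] -14.5
((531.1807250976562, 206.47735595703125), (108.70596313476562, 294.03509521484375), 12.98143482208252) [0.5311807250976562, 0.20647735595703126, 0.22656890749931335] 12.981442168600601 [0.52944182 0.20232385 0.41077603]
5.775
```

View pics/w_rack2.png

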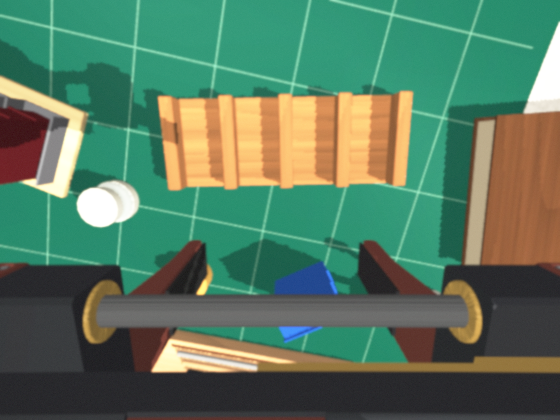

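The rack view is clean: the bar tops run from (160,97) to (412,187), and the fitted size of 108.7 x 294 mm matches the model. I tighten the threshold for a and c, then move the first book (d).

```bash
cat >> h.py <<'E'
import json
TH=dict(a=.018,b=.023,c=.028,d=.033); G=.056   # thickness; TCP height above book bottom when gripping
SLOT=dict(zip("dbca",[-.105,-.035,.035,.105]))
def opening(n,extra=.024): command_gripper((TH[n]+extra)/.088)
def transfer(n):
    P=json.load(open("poses.json")); x,y,a=P[n]; rx,ry,ra=P["rack"]
    opening(n); ph=a+np.pi
    move_pose([x,y,.23],q(ph)); movel([x,y,.014+G],v=.12)
    command_gripper(0.0); print(n,"gripped mm",round(get_grip_width()*88,1),"F",np.round(get_finger_force(),1))
    t=get_tcp_pos(); movel([x,y,.24],v=.15)
    s=SLOT[n]; px,py=rx-np.sin(ra)*s,ry+np.cos(ra)*s
    move_pose([px,py,.24],q(ra+np.pi)); movel([px,py,.012+G+.012],v=.15)
    hit=movel([px,py,.012+G-.004],v=.02,until_force=4)
    print("held",round(get_grip_width()*88,1),"hit",hit,"z",np.round(get_tcp_pos()[2]-.012-G,4),"F",np.round(get_ft_force(),1))
    opening(n,.016); wait(.2); movel([px,py,.23],v=.15)
    print("t",get_time())
E
python3 - <<'E'
from h import *
im=cv2.imread("pics/w_books2.png");T=np.load("pics/w_books2.npy");hsv=cv2.cvtColor(im,cv2.COLOR_BGR2HSV)
m=((hsv[:,:,2]>165)&(hsv[:,:,1]<90)).astype(np.uint8)
P=json.load(open("poses.json"));ks=cv2.findContours(m,0,2)[0]
for n,px,h,D in(("a",(169,162),.1,66),("c",(244,163),.098,68)):
    k=[k for k in ks if cv2.pointPolygonTest(k,px,False)>=0][0]
    r=cv2.minAreaRect((cast("wrist",k[:,0],.013+h,T)[:,:2]*1000).astype(np.float32)); bp=cv2.boxPoints(r)
    e=max([bp[1]-bp[0],bp[2]-bp[1]],key=np.linalg.norm); e=e*np.sign(e[0])/np.linalg.norm(e)
    c=np.array(r[0])+e*(max(r[1])/2+1.5-D/2); P[n]=[*(c/1000).tolist(),float(np.arctan2(e[1],e[0]))]
    print(n,r,np.round(P[n],4),k[:,0].min(0),k[:,0].max(0))
json.dump(P,open("poses.json","w"))
transfer("d")
r=P["rack"]; ax=-np.array([np.cos(r[2]),np.sin(r[2])])
snap("top","top1")
E
python3 -c "
import cv2;a=cv2.imread('pics/top1.png')[120:280,100:440];cv2.imwrite('pics/top1c.png',cv2.resize(a,None,fx=2.3,fy=2.3))"
```

```text
a ((553.39697265625, -308.0589294433594), (13.101117134094238, 62.05864715576172), 77.51074981689453) [ 0.5529 -0.308  -0.218 ] [158 131] [179 198]
c ((570.76953125, -241.74322509765625), (23.696674346923828, 63.95287322998047), 78.20409393310547) [ 0.5703 -0.2416 -0.2059] [228 131] [256 199]
d gripped mm 32.9 F 30.0
held 33.0 hit True z 0.0 F [-0.9  0.3  5. ]
t 15.525
```

View pics/top1c.png

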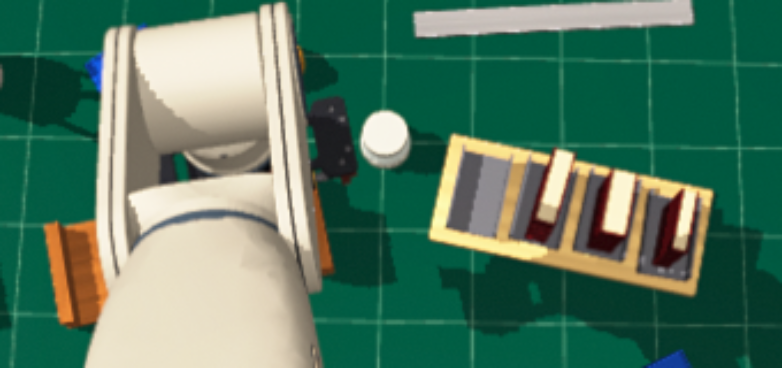

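Shoe d is empty at crop (480,190) and the other three books are undisturbed; the arm hides the rack. Gripped width (33 mm) and floor contact were as expected. Next is b, then a look at the rack.

```bash
cat >> h.py <<'E'
def check(names,f):
    rx,ry,ra=json.load(open("poses.json"))["rack"]; ax=np.array([np.cos(ra),np.sin(ra)])
    move_pose([rx+.068*ax[0],ry+.068*ax[1],.27],q(ra+np.pi)); im,T=snap("wrist",f)
    hsv=cv2.cvtColor(im,cv2.COLOR_BGR2HSV); m=((hsv[:,:,2]>165)&(hsv[:,:,1]<90)).astype(np.uint8); m[270:]=0
    H=dict(a=.1,b=.104,c=.098,d=.103);ks=cv2.findContours(m,0,2)[0]
    for n in names:
        for k in ks:
            if cv2.contourArea(k)<300: continue
            w=cast("wrist",k[:,0],.011+H[n],T)[:,:2]-[rx,ry]
            l=w@np.array([[ax[0],-ax[1]],[ax[1],ax[0]]])
            r=cv2.minAreaRect((l*1000).astype(np.float32))
            if abs(r[0][1]-SLOT[n]*1000)<30 and abs(r[0][0])<60: print(n,"rack-frame pages",np.round(r[0],1),np.round(r[1],1),round(r[2],1),"slot",SLOT[n])
E
python3 - <<'E'
from h import *
transfer("b"); check("db","w_rack3")
E
```

```text
b gripped mm 23.1 F 30.0
held 22.7 hit True z 0.0001 F [-0.4  0.1  4.8]
t 25.25
d rack-frame pages [   0.8 -103.1] [28.4 72.4] 89.9 slot -0.105
b rack-frame pages [  0.7 -33.6] [74.1 19.2] 0.1 slot -0.035
```

View pics/w_rack3.png

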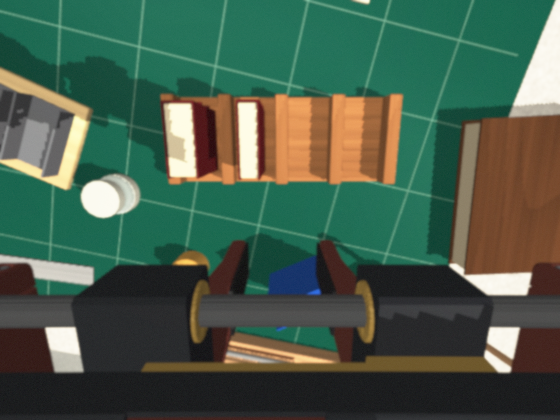

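Books d (182,140) and b (250,140) stand upright and square in the two rightmost slots, centred to within about 2 mm. Now c and a.

```bash
python3 - <<'E'
from h import *
transfer("c"); transfer("a"); check("dbca","w_rack4")
snap("scene","scene4")
E
```

```text
c gripped mm 27.6 F 30.0
held 28.0 hit True z 0.0 F [-0.1 -0.5  4.2]
t 36.65
a gripped mm 17.9 F 30.0
held 17.8 hit True z 0.0001 F [-0.2  0.1  4.4]
t 48.1
d rack-frame pages [   1.1 -102.8] [27.8 72.7] 89.4 slot -0.105
b rack-frame pages [  1.2 -33.5] [74.3 18.8] 0.1 slot -0.035
c rack-frame pages [ 0.5 35.7] [23.6 62.6] 89.7 slot 0.035
a rack-frame pages [1.000e-01 1.051e+02] [61.  12.8] 0.1 slot 0.105
```

View pics/w_rack4.png

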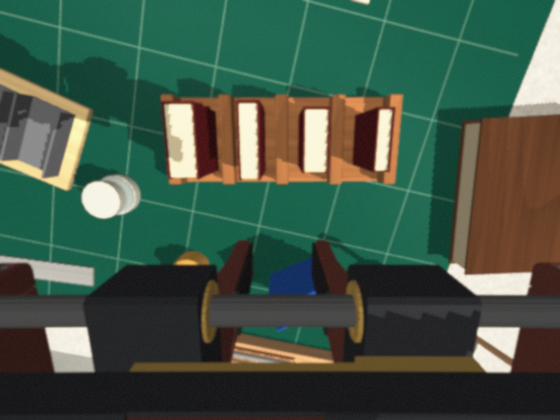

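View pics/scene4.png

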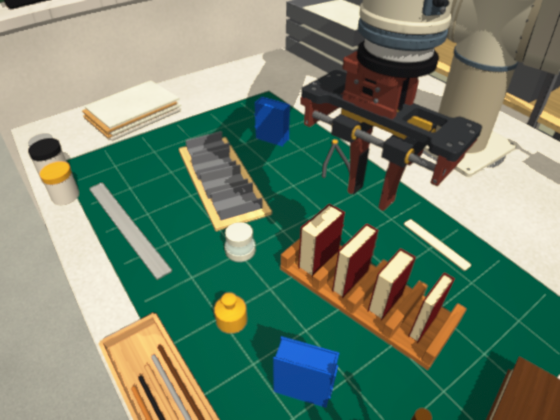

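All four books stand upright in their slots, in order from (182,140) d to (384,140) a. The shoes are empty and the arm is clear.

```bash
python3 -c "
from station import *
print(job_done())"
```

```text
the job is handed in; nothing more can be done
None
```

I moved all four books to the rack in reverse order (d, b, c, a from the rightmost slot to the leftmost). They stand upright, square and centred to within about 2 mm by the camera, and the job was handed in at about 49 s.

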